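# Load the medal-blank feeder and lock its lapped roof leaves

## Task

Load every medal blank lying on the cork mat into the spring-fed magazine of the feeder, pressing each one down against the follower until the two side catches snap over it. When all are loaded shut the roof fully down: first the leaf with the rebated edge while the other still stands open, last the flanged leaf so that its lip laps over the rebate. Then turn the latch knob clockwise past its detent so its arm lies over the flanged leaf, and leave the other things on the bench alone.

Things in the scene. Friction and masses are not known exactly. Their poses are not given: they have to be found in the camera images.
- feeder: Fixed grey steel case with an open top, 180 mm (x) by 240 mm (y) by 130 mm high, walls 6 mm; origin at the centre of its underside on the table, x to its back, y to its left (the flanged leaf's side), z up. Yaw within 0.2 rad of 0. A pedestal 50 x 70 x 145 mm on its front (-x) face carries the latch. Inside, centred, is the magazine.
- mouth (a point): Centre line of the magazine (axes as the feeder's), at the height of the flat undersides of its two spring catches, 76 mm above the table. The magazine is four upright round-topped posts, 10 mm thick (centres at x, y = +-26.5 mm, tops 112 mm above the table), around a free bore of 65 mm and a sprung follower plate. Its +-x sides are free for fingers straddling a blank along x.
- rest (a point): Centre line, 13 mm above mouth: a blank put between the posts rests on the catches with its underside about here, level or tilted up to 0.2 rad towards one catch. Pushed down at its centre (closed fingertips, 5 to 20 N) it spreads the catches, which snap over it once its whole top is below mouth (press 5 mm beyond; press again if one side stays up). The next goes on top; room for four.
- pawl_left (a joint): Left (+y) spring catch, m: 0 out, up to 0.013 pushed back. A steel wedge 16 mm wide (x), tip 23 mm from the magazine's centre line, upper face sloping 60 degrees, underside flat; about 2 N at 0. The right one (-y) mirrors it.
- follower (a joint): Sprung follower plate (56 mm diameter) of the magazine: how far it is pushed down, m; 0 to 0.052; about 4 N at 0 rising to 8 N. At 0 its top is 2 mm below point mouth. Each held blank adds about 0.012 (the first 0.010).
- rebated_leaf (a joint): Angle of the rebated roof leaf, rad: 0 shut (flat), about 1.6 standing upright, 1.9 the stop. Aluminium plate 180 mm (x) by 104 mm, 12 mm thick, with a 14 mm wide, 5.5 mm thick tongue along its free edge (upper side cut away: the rebate). Hinged on the right (-y) wall. A stiff hinge keeps it where it is left; about 3 N near the free edge moves it.
- rebated_hinge (a point): On the rebated leaf's hinge axis (which runs along the feeder's x), at mid-length, 131 mm above the table. The shut leaf's underside lies at this height and reaches 118 mm from it in the feeder's +y.
- rebated_push (a point): Point on the rebated leaf's outer face (upper face when shut; the face away from the magazine when open), at mid-length, 90 mm from the hinge: push here to shut it.
- flanged_leaf (a joint): Angle of the flanged roof leaf, rad: 0 shut, about 1.6 upright, 1.9 the stop. Aluminium plate 180 mm (x) by 119 mm, 12 mm thick, with a 15 mm wide, 6 mm thick lip along the upper side of its free edge, which lies in the rebate of the other leaf. Hinged on the left (+y) wall, same stiff hinge. If it is shut first, the rebated leaf cannot shut.
- flanged_hinge (a point): On the flanged leaf's hinge axis (along the feeder's x), at mid-length, 131 mm above the table. The shut leaf reaches 134 mm from it in the feeder's -y.
- flanged_push (a point): Point on the flanged leaf's outer face (upper face when shut), at mid-length, 90 mm from the hinge: push here to shut it.
- latch (a joint): Latch knob angle, rad: 0 open, its arm pointing to the feeder's left (+y) along the front; grows clockwise seen from above to the stop at 1.4, with the arm pointing back over the flanged leaf. A sprung detent resists from 0.22 with up to about 0.15 N m; it peaks at 0.7, beyond which the knob snaps on by itself to 1.18 or more. Short of that it springs back.
- latch_grip (a point): On the knob's upright axis at gripping height, 175.5 mm above the table. The knob is a black bar 60 mm long, 14 mm thick and 34 mm high (top 13 mm above this point) which at joint 0 lies along the feeder's y; this point turns with the knob. The arm (55 mm long, 5 mm thick) is under the bar, 4 mm above the shut leaf.
- mat: Fixed cork mat 270 x 270 mm, 4 mm thick; origin at the centre of its underside.
- blank1: Plain aluminium medal blank, flat disc 60 mm in diameter and 12 mm thick, 0.06 to 0.12 kg; origin at the centre of its underside, z its upright axis. Lies on the cork mat at the start; some blanks are absent.
- blank2: Plain aluminium medal blank, flat disc 60 mm in diameter and 12 mm thick, 0.06 to 0.12 kg; origin at the centre of its underside, z its upright axis. Lies on the cork mat at the start; some blanks are absent.
- blank3: Plain aluminium medal blank, flat disc 60 mm in diameter and 12 mm thick, 0.06 to 0.12 kg; origin at the centre of its underside, z its upright axis. Lies on the cork mat at the start; some blanks are absent.
- blank4: Plain aluminium medal blank, flat disc 60 mm in diameter and 12 mm thick, 0.06 to 0.12 kg; origin at the centre of its underside, z its upright axis. Lies on the cork mat at the start; some blanks are absent.
- hammer: Bystander: hammer 260 mm long lying left of the feeder; leave alone. Origin on its underside.
- polish: Bystander: closed jar 60 mm in diameter, 90 mm high; leave alone. Origin at the centre of its underside.
Things that resemble listed ones, but are neither listed nor needed, are in the scene too. What is shaped like the blank2 but green or pink is not meant.

How it is judged:
By the outcome, as a careful person would: the job done as asked, in the order asked, and still so for the second after the job is handed in, with the robot touching nothing.
Of blank1, blank2, blank3, blank4 only 2 to 4 are there at a start; the rules pass over those that are not, and their reading is None.
At some moment in a run one of blank1, blank2, blank3, blank4 may be knocked a few centimetres aside while the robot is not near it.
It also fails if it takes over 210 s, if anything falls off the work surface, if the arm or the gripper's body presses on something with over 40 N, if the wrist force passes 120 N, or if a joint passes its speed limit or range.

## Robot

A 6-joint arm with a two-finger parallel gripper is mounted at the origin on the work surface. World frame = base frame: x ahead of the robot, y to its left, z up, the work surface at z = 0. Lengths are in m, angles in rad, forces in N, time in s.
With the tool pointing down it reaches from about 0.375 to 0.925 m from the base axis. Payload 5.7 kg.
Tool frame: the origin (TCP) lies midway between the tips of the shut fingers; the grasp point (between the pads) lies 19 mm behind it; z points along the fingers, x is the direction in which the jaws open and shut, and the axes are right-handed (so a half turn about z gives the same grasp; the last joint's range is limited). The gripper opens to 88 mm and grips with 3 to 60 N. Pads are 20 mm wide; open, the fingers measure 115 mm over their backs; the gripper's body (75 mm by 178 mm) begins 61 mm behind the grasp point.
Start: joints at [1.002, 0.359, 1.51, -0, 1.272, -0.115], TCP at [0.263, 0.539, 0.223] pointing down, gripper open.
Joint ranges: [-2.97, 2.97], [-1.01, 2.36], [0.21, 2.38], [-0.96, 4.11], [0.2, 2.71], [-2.98, 2.98]. Speed limits (rad/s): [2.39, 2.39, 3.14, 3.14, 3.14, 3.14].

## Interface

Orientations are given as a unit quaternion [x, y, z, w].
In Python, from workcell import r, hand, kin, camera, get_calibration, finish_job, nets, current_time_s, current_q, current_joint_velocities, current_effort, current_eef_pos, current_tool_rot, current_ft_force, current_torque, current_grip_width gives the robot as it stands. Calls block until the motion is done:
- r.move_to(position, orientation): joint-space move of the TCP to a pose.
- r.move_straight(position, frame=None, feed=0.15): straight line of the TCP; frame=None keeps the orientation; feed is the mean speed in m/s.
- r.move_j(angles): joint-space move.
- hand.set_gripper(opening, f_grip=None): finger opening in m; f_grip is the grip in N (None keeps the last); returns when the fingers have stopped.
- r.hold(seconds).
- kin.ik(position, orientation): joint angles nearest the present ones, or None.
- camera(name): name is "side" or "top" or "wrist"; returns (picture, depth): 480x640x3 uint8, red, green, blue; 480x640 float32, m along the optical axis (not along the pixel's ray), 0 where there is no reading.
- get_calibration(name): a dict with "mtx" (3x3 intrinsics, pixels), "extrinsics" (4x4, takes a point from world to camera coordinates); the wrist camera has in their place "tool_from_camera" (4x4, takes a point from camera to tool coordinates, whose origin is the TCP and whose axes are the tool frame's). Camera axes: x right, y up, looking along -z (the intrinsics and any distortion apply to the point x, -y, -z); pixel columns grow to the right and rows downward; lengths in m; the calibration is good to about 2 mm. The wrist camera is an equidistant fisheye: a pixel r from the principal point sees the ray r / f radians off the axis. A picture is of the moment at which its call begins: read the wrist's pose just before it. get_calibration takes no time and is no camera call.
A pose or a line that the arm cannot do raises r.PlanningError and nothing moves.
- finish_job(): hands the job in, once; it reports no verdict.
Trained networks look in the newest picture that a camera, given by its name, has taken for a name from the list of things; names that differ only in an ending like _2 or _b are one class to them, and where a whole thing is asked for, a point or a joint stands for the part that bears it (a point fixed in the world has none). Each returns a list of dicts, best first, with "conf" (0 to 1); they miss things now and then, are a little off and sometimes report something else, mostly with a low value. They report only what shows in the picture. A call takes as long as a camera call. They do not tell look-alikes from the thing itself.
- nets.look_for(label, camera): "rect" ([left, top, width, height] in pixels, round what is visible of it).
Readings, each from a call of its own:
- current_time_s(): time.
- current_q(): joint angles.
- current_joint_velocities(): joint speeds.
- current_effort(): joint torques, N m.
- current_eef_pos(): TCP position.
- current_tool_rot(): TCP orientation.
- current_ft_force(): force on the tool from outside, world axes, zero at the start.
- current_torque(): the same for the moment, N m.
- current_grip_width(): finger opening in m.
Only numpy, scipy, OpenCV 4.12 (cv2) and the standard library are available. Lean on these libraries where they do the work, as an engineer would, in place of code of your own. Each camera call takes 0.05 s, during which the arm holds its last target. There are 200 camera calls.

## Working session

There is one attempt and no reset: what is moved stays moved. The work goes in short steps, each a Python script; the robot and the scene stay as the last script left them, time stands still between calls to the robot, and variables do not carry over. Pictures are saved under pics/ and viewed, about 12 in all and at most 16, crops included, and the job is handed in when it is done.

```bash
ls; mkdir -p pics; cat > h.py <<'E'
import numpy as np, cv2
from workcell import *
from scipy.spatial.transform import Rotation as R
def cloud(name):
    p,d=camera(name); c=get_calibration(name); K=c["mtx"]; 
    v,u=np.mgrid[0:480,0:640]
    K=np.array(K); X=np.stack([(u-K[0,2])/K[0,0]*d,-(v-K[1,2])/K[1,1]*d,-d,np.ones_like(d)],-1)
    W=X@np.linalg.inv(np.array(c["extrinsics"])).T
    W=W[...,:3]; W[d==0]=np.nan
    return p,d,W
def save(n,p): cv2.imwrite("pics/"+n+".png",cv2.cvtColor(p,cv2.COLOR_RGB2BGR))
E
python3 - <<'E'
from h import *
print(get_calibration("top"),get_calibration("side").keys(),get_calibration("wrist"))
for n in("top","side"):
    p,d,W=cloud(n); save(n+"0",p); np.savez(n+"0",p=p,W=W)
    for l in("blank1","feeder","mat","latch","rebated_leaf","flanged_leaf","polish","hammer"):
        for o in nets.look_for(l,n)[:6]:
            x,y,w,h=map(int,o["rect"]); c=W[min(479,y+h//2),min(639,x+w//2)]
            print(n,l,round(o["conf"],2),[x,y,w,h],c.round(3))
print(current_time_s())
E
```

```text
pics
{'mtx': array([[546.33558285,   0.        , 321.72602159],
       [  0.        , 546.33558285, 238.60848274],
       [  0.        ,   0.        ,   1.        ]]), 'extrinsics': array([[ 0.02568362, -0.99942051,  0.02233826,  0.02811604],
       [ 0.99932254,  0.02625748,  0.02578768, -0.52822404],
       [-0.02635929,  0.02166081,  0.99941783, -1.33304338],
       [ 0.        ,  0.        ,  0.        ,  1.        ]])} dict_keys(['mtx', 'extrinsics']) {'mtx': array([[371.64829954,   0.        , 318.34916007],
       [  0.        , 371.64829954, 236.01285572],
       [  0.        ,   0.        ,   1.        ]]), 'tool_from_camera': array([[ 9.99998893e-01, -2.03930101e-04, -1.47377139e-03,
         1.04601278e-03],
       [-6.29226402e-04, -9.55582667e-01, -2.94722532e-01,
        -8.04884159e-02],
       [-1.34820760e-03,  2.94723133e-01, -9.55581737e-01,
        -1.63086951e-01],
       [ 0.00000000e+00,  0.00000000e+00,  0.00000000e+00,
         1.00000000e+00]])}
top blank1 0.96 [446, 247, 28, 26] [ 0.484 -0.297  0.019]
top blank1 0.76 [389, 204, 25, 27] [ 0.585 -0.15   0.019
[... 1044 characters left out ...]

side feeder 0.79 [253, 134, 150, 187] [0.586 0.111 0.101]
side mat 0.61 [309, 295, 183, 170] [ 0.514 -0.25   0.001]
side mat 0.56 [252, 136, 151, 188] [0.63  0.182 0.006]
side mat 0.53 [254, 133, 73, 77] [0.554 0.214 0.215]
side latch 0.8 [262, 215, 21, 23] [0.444 0.11  0.187]
side latch 0.7 [254, 134, 72, 78] [0.553 0.213 0.21 ]
side rebated_leaf 0.8 [323, 204, 80, 77] [ 0.558 -0.056  0.212]
side rebated_leaf 0.48 [173, 202, 26, 40] [0.326 0.352 0.07 ]
side rebated_leaf 0.2 [381, 317, 25, 23] [ 0.574 -0.153  0.016]
side flanged_leaf 0.59 [254, 134, 74, 77] [0.555 0.212 0.212]
side polish 0.86 [172, 203, 27, 40] [0.324 0.358 0.063]
side hammer 0.57 [198, 180, 62, 27] [0.478 0.435 0.028]
0.9
```

View pics/top0.png

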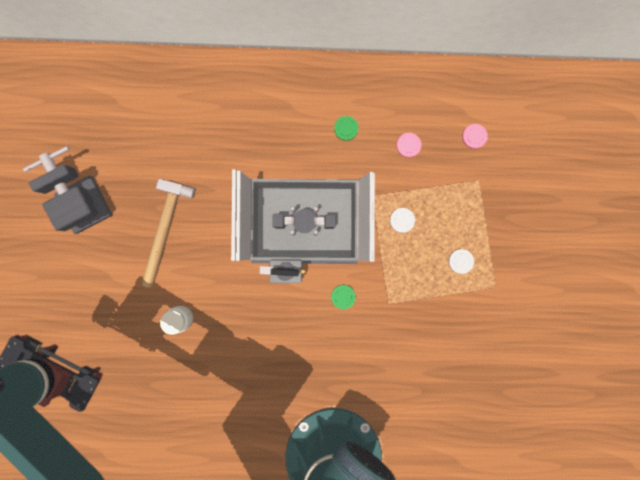

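View pics/side0.png

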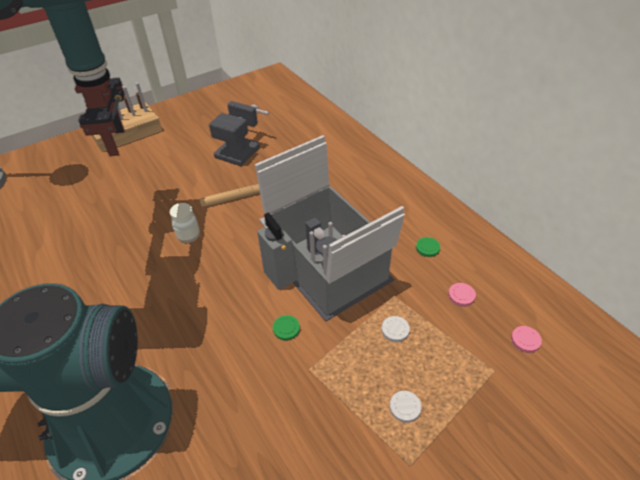

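Top view: two white blanks on the mat at (402,220) and (461,261). The green and pink discs are look-alikes. Both leaves are open and the knob is at (285,271). Next I'll take a close wrist look at the magazine and the blanks.

```bash
cat >> h.py <<'E'
def wcloud():
    T=np.eye(4); T[:3,3]=current_eef_pos(); T[:3,:3]=R.from_quat(current_tool_rot()).as_matrix()
    p,d=camera("wrist"); c=get_calibration("wrist"); K=np.array(c["mtx"])
    v,u=np.mgrid[0:480,0:640]; a=(u-K[0,2])/K[0,0]; b=(v-K[1,2])/K[1,1]
    th=np.hypot(a,b)+1e-9; s=np.tan(np.minimum(th,1.4))/th
    X=np.stack([a*s*d,-b*s*d,-d,np.ones_like(d)],-1)
    W=(X@(T@np.array(c["tool_from_camera"])).T)[...,:3]; W[d==0]=np.nan
    return p,d,W
def down(yaw): # tool z down, tool x at yaw in world
    return (R.from_euler("z",yaw)*R.from_euler("x",np.pi)).as_quat()
def disc(W,c,zlo,zhi,rad=.045):
    P=W[(W[...,2]>zlo)&(W[...,2]<zhi)&(np.hypot(W[...,0]-c[0],W[...,1]-c[1])<rad)]
    (x,y),r0=cv2.minEnclosingCircle(P[:,:2].astype(np.float32)); 
    return np.array([x,y]),r0,np.median(P[:,2]),len(P),P[:,:2].mean(0)
E
python3 - <<'E'
from h import *
z=np.load("top0.npz"); W=z["W"]
m=(W[...,2]>.122)&(W[...,2]<.138)&(abs(W[...,0]-.55)<.14)&(abs(W[...,1]-.09)<.16)
P=W[m][:,:2].astype(np.float32); print("rim",len(P),cv2.minAreaRect(P))
for a in [(.58,-.15),(.485,-.30)]: print(disc(W,a,.012,.026))
# leaf tops
for s in ((-.2,.03),(.15,.32)):
    m=(W[...,2]>.16)&(abs(W[...,0]-.55)<.14)&(W[...,1]>s[0])&(W[...,1]<s[1]); Q=W[m]
    if s[1]>.1: Q=Q[Q[:,0]>.48]
    print("leaf",len(Q),Q.min(0),Q.max(0)); t=Q[Q[:,2]>Q[:,2].max()-.02]; print(np.polyfit(t[:,0],t[:,1],1))
    lo=Q[Q[:,2]<.19]; print(lo.mean(0),t.mean(0))
m=(W[...,2]>.17)&(abs(W[...,0]-.445)<.04)&(abs(W[...,1]-.13)<.05); print("knob",cv2.minAreaRect(W[m][:,:2].astype(np.float32)),W[m].mean(0))
E
```

```text
rim 1155 ((0.5539565086364746, 0.08574192225933075), (0.20532441139221191, 0.24219638109207153), 1.3579801321029663)
(array([ 0.57541764, -0.15348727]), 0.03843162581324577, np.float64(0.01700495448548922), 454, array([ 0.57829204, -0.15277841]))
(array([ 0.48192239, -0.29986042]), 0.03053811378777027, np.float64(0.01749216529207631), 454, array([ 0.48156615, -0.29939245]))
leaf 1154 [ 0.47899427 -0.05870152  0.16035524] [ 0.65855948 -0.03478164  0.25528162]
[ 0.01662581 -0.05906612]
[ 0.56700188 -0.03904081  0.17610431] [ 0.57089997 -0.04957444  0.24527157]
leaf 1325 [0.4814179  0.20666816 0.16000823] [0.65365235 0.22894977 0.26909418]
[0.01876427 0.21022896]
[0.5712996  0.2092426  0.17507881] [0.56744654 0.22087668 0.2586473 ]
knob ((0.4505442678928375, 0.12375502288341522), (0.05945795401930809, 0.01385295856744051), 87.66777038574219) [0.45080782 0.12375662 0.18829375]
```

```bash
python3 - <<'E'
from h import *
r.move_straight([.263,.539,.40])
for nm,(x,y,zz) in dict(mag=(.56,.092,.42),mat=(.53,-.22,.30)).items():
    # camera sits at tool -y; tool x along world x => tool y = -world y
    best=None
    q=down(0.0); 
    try: r.move_to([x,y,zz],q)
    except r.PlanningError as e: print(e); continue
    p,d,W=wcloud(); save("w_"+nm,p); np.savez("w_"+nm,p=p,W=W); print(nm,current_q(),current_time_s(),current_ft_force())
for a in [(.58,-.15),(.485,-.30)]: print(disc(W,a,.012,.026))
E
```

```text
mag [4.26805764e-02 1.97774326e-01 1.26406530e+00 3.21518604e-04
 1.67983143e+00 4.10938347e-02] 4.225 [ 0.15597888  0.02751138 -0.03736639]
mat [-5.11866392e-01  2.60306506e-01  1.45864763e+00  5.03944737e-04
  1.42147695e+00 -5.13405943e-01] 5.5417 [-0.42200684  0.05327225 -0.14236436]
(array([ 0.58116496, -0.15289682]), 0.030144698917865753, np.float64(0.01734447608057682), 1889, array([ 0.58063246, -0.15250805]))
(array([ 0.48382762, -0.29982021]), 0.03064185194671154, np.float64(0.017105843923278602), 1604, array([ 0.48448085, -0.29830796]))
```

View pics/w_mag.png

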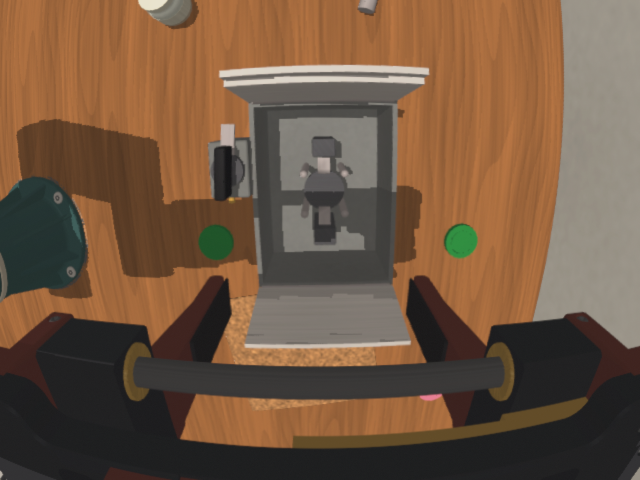

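```bash
python3 - <<'E'
from h import *
W=np.load("w_mag.npz")["W"]
def sel(x0,x1,y0,y1,z0,z1): return W[(W[...,0]>x0)&(W[...,0]<x1)&(W[...,1]>y0)&(W[...,1]<y1)&(W[...,2]>z0)&(W[...,2]<z1)]
t=sel(.5,.62,.03,.15,.100,.120)
print("posts",len(t)); 
l,c=cv2.kmeans(t[:,:2].astype(np.float32),4,None,(3,50,1e-5),10,cv2.KMEANS_PP_CENTERS)[1:]
print(c, c.mean(0), np.bincount(l.ravel()))
for i in range(4): print(disc(W,c[i],.1,.12,.012)[:4])
print("foll",disc(W,(.563,.09),.068,.080,.035))
m=sel(.4,.5,.08,.17,.17,.2)
print("knob",cv2.minAreaRect(m[:,:2].astype(np.float32)),m.mean(0))
m=sel(.42,.7,-.06,.25,.122,.138);print("rim",cv2.minAreaRect(m[:,:2].astype(np.float32)))
for y0,y1 in((-.1,0),(.17,.26)):
    m=sel(.45,.68,y0,y1,.15,.27); print("leaf",m.min(0),m.max(0),np.polyfit(m[:,2],m[:,1],1),)
    A=np.c_[m,np.ones(len(m))]; s=np.linalg.lstsq(A[:,[0,2,3]],m[:,1],rcond=None)[0]; print(s)
E
```

```text
posts 617
[[0.595642   0.06150547]
 [0.5711108  0.13840517]
 [0.5613555  0.0424788 ]
 [0.5421854  0.11319123]] [0.5675734  0.08889517] [ 60 315 189  53]
(array([0.59637523, 0.05700441]), 0.0028129215352237225, np.float64(0.11084846165262546), 60)
(array([0.57082409, 0.13956384]), 0.011773694306612015, np.float64(0.1020694097853155), 184)
(array([0.56309533, 0.03672481]), 0.009001190774142742, np.float64(0.10194515601783877), 62)
(array([0.54225832, 0.11203533]), 0.00490219984203577, np.float64(0.1112419178505184), 53)
foll (array([0.56317896, 0.0904955 ]), 0.03471645340323448, np.float64(0.07500543856830866), 1215, array([0.5684895 , 0.08633487]))
knob ((0.4532272517681122, 0.1247776672244072), (0.05983931943774223, 0.015177554450929165), 88.8863296508789) [0.45493962 0.12541077 0.18660871]
rim ((0.5601747632026672, 0.08573007583618164), (0.19831527769565582, 0.24333807826042175), 1.1563982963562012)
leaf [ 0.48080968 -0.05549607  0.15001358] [ 0.66180728 -0.03291999  0.25047524] [-0.1296703 -0.0158208]
[ 0.02043413 -0.12960567 -0.02750594]
leaf [0.45001724 0.17017695 0.15007216] [0.65602912 0.22963177 0.26805347] [0.17759674 0.17443668]
[0.03441003 0.17386586 0.15590036]
```

```bash
python3 - <<'E'
from h import *
W=np.load("w_mag.npz")["W"]
ok=(abs(W[...,0]-.567)<.05)&(abs(W[...,1]-.089)<.05)&(W[...,2]>.1065)&(W[...,2]<.116)
n,l,st,ce=cv2.connectedComponentsWithStats(ok.astype(np.uint8),connectivity=8)
for i in range(1,n): q=W[l==i]; print(st[i],q[:,:2].min(0).round(4),q[:,:2].max(0).round(4),q.mean(0).round(4))
ok=(abs(W[...,0]-.567)<.045)&(abs(W[...,1]-.089)<.035)&(W[...,2]>.070)&(W[...,2]<.079)
q=W[ok]; print("fol x",np.percentile(q[:,0],[0,1,50,99,100]),"y",np.percentile(q[:,1],[0,1,50,99,100]))
ok=(abs(W[...,0]-.567)<.03)&(abs(W[...,1]-.089)<.07)&(W[...,2]>.095)&(W[...,2]<.1055)
n,l,st,ce=cv2.connectedComponentsWithStats(ok.astype(np.uint8),connectivity=8)
for i in range(1,n):
  if st[i,4]>40: q=W[l==i]; print("block",st[i],q[:,:2].min(0).round(4),q[:,:2].max(0).round(4),q.mean(0).round(4))
p=np.load("w_mag.npz")["p"]; save("magcrop",cv2.resize(p[115:260,245:405],None,fx=4,fy=4))
E
```

```text
[300 171   8   7  47] [0.5379 0.1086] [0.5468 0.1165] [0.542  0.1128 0.1113]
[341 170   7   7  41] [0.5903 0.1101] [0.598  0.1179] [0.5942 0.1142 0.1117]
[301 210   8   8  49] [0.5387 0.0561] [0.5479 0.0649] [0.5431 0.0604 0.1114]
[341 210   8   8  54] [0.5911 0.056 ] [0.6005 0.0652] [0.5959 0.0612 0.111 ]
fol x [0.53850248 0.54160496 0.56922684 0.59560657 0.59873398] y [0.05955907 0.06220226 0.08672033 0.11678574 0.11931225]
block [312 138  23  19 433] [0.5531 0.1349] [0.5816 0.1586] [0.5673 0.1468 0.1018]
block [313 227  24  16 326] [0.5543 0.0191] [0.5857 0.0387] [0.5701 0.0294 0.1015]
```

View pics/magcrop.png

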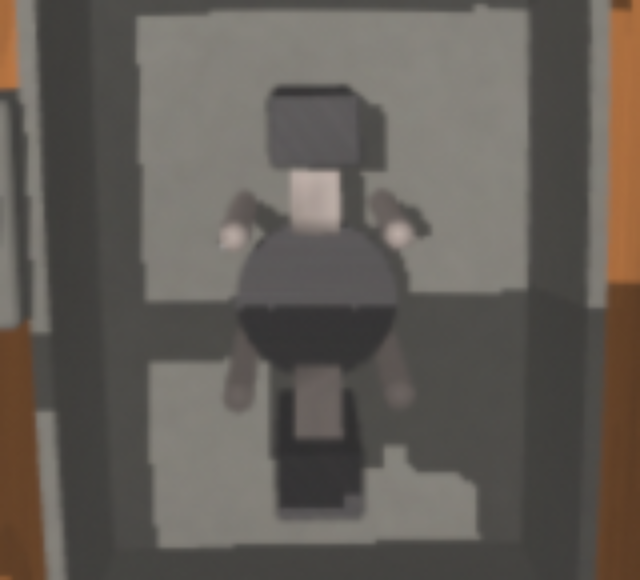

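Crop: the magazine is empty, its four posts are visible, and the follower is up. The posts' centre is (.5688,.0872) and the yaw is about 0.024. Picking the first blank.

```bash
cat >> h.py <<'E'
M=np.array([.5688,.0872]); YAW=.024; Q=down(YAW)
def look_mat(n):
    r.move_to([.53,-.22,.30],down(0)); p,d,W=wcloud(); save(n,p)
    out=[]
    ok=(W[...,2]>.012)&(W[...,2]<.024)&(abs(W[...,0]-.53)<.15)&(abs(W[...,1]+.23)<.15)&(p.min(2)>110)
    k,l,st,ce=cv2.connectedComponentsWithStats(ok.astype(np.uint8))
    for i in range(1,k):
        if st[i,4]>500:
            P=W[l==i][:,:2].astype(np.float32); out.append((*cv2.minEnclosingCircle(P),P.mean(0),st[i,4]))
    return out
def pick(c):
    hand.set_gripper(.088,20); r.move_to([*c,.12],Q); r.move_straight([*c,.0065],feed=.12)
    hand.set_gripper(.04,20); print("grip",current_grip_width()); r.move_straight([*c,.32],feed=.25)
def place():
    r.move_to([*M,.32],Q); r.move_straight([*M,.135],feed=.2); f0=np.array(current_ft_force())
    r.move_straight([*M,.094],feed=.05); print("place dF",np.array(current_ft_force())-f0,current_grip_width())
E
python3 - <<'E'
from h import *
o=look_mat("m1"); print(o)
c=np.array(min(o,key=lambda a:-a[0][0])[0]); print(c)
pick(c); r.move_to([*M,.32],Q); print(current_time_s(),current_grip_width())
p,d,W=wcloud(); save("held1",p)
# tool-frame check of held disc
t=np.array(current_eef_pos()); B=W[(abs(W[...,2]-(t[2]+.01))<.008)&(np.hypot(W[...,0]-t[0],W[...,1]-t[1])<.05)]
print(t,B.min(0)-t,B.max(0)-t,np.median(B,0)-t)
E
```

```text
[((0.5810474157333374, -0.15276873111724854), 0.02997935563325882, array([ 0.5805658, -0.1524331], dtype=float32), np.int32(1874)), ((0.48380011320114136, -0.2995814085006714), 0.029960058629512787, array([ 0.4835003, -0.2997296], dtype=float32), np.int32(1495))]
[ 0.58104742 -0.15276873]
grip 0.05903970096365981
10.8833 0.059243685255502596
[0.56915522 0.08584015 0.3197336 ] [-0.03808585 -0.02969822  0.0020102 ] [0.03926436 0.03057507 0.01799068] [0.00087223 0.00532285 0.01035788]
```

```bash
python3 - <<'E'
from h import *
r.hold(.3); print(np.array(current_eef_pos())-[*M,.32])
place(); r.hold(.2); print(np.array(current_eef_pos())-[*M,.094],current_ft_force())
p,d,W=wcloud(); save("placed1",p)
E
```

```text
[ 2.25378468e-04 -8.79284575e-04 -3.38375493e-05]
place dF [ 0.51984391  0.70852788 -0.35841973] 0.059262649882782265
[2.96676191e-04 2.69708976e-05 3.46761750e-04] [-0.15983875 -1.06718138 -1.44133094]
```

View pics/placed1.png

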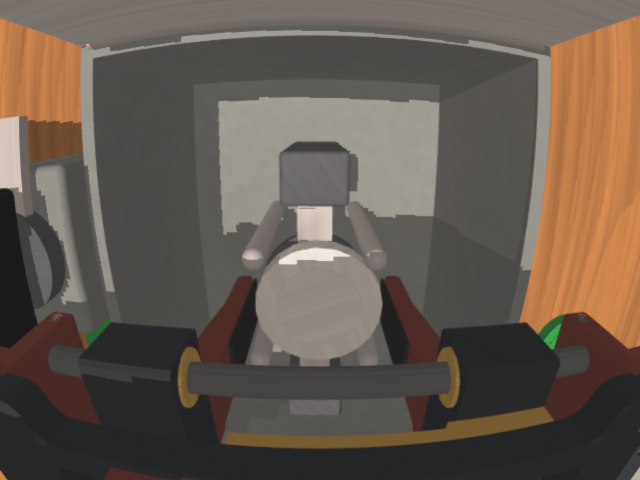

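The disc sits centred between the posts with hardly any force. Releasing it and pressing.

```bash
cat >> h.py <<'E'
def press(zend=.0705):
    hand.set_gripper(.088); r.move_straight([*M,.135],feed=.15); hand.set_gripper(0,20)
    r.move_straight([*M,.106],feed=.1); f0=np.array(current_ft_force()); tr=[]
    for z in np.arange(.101,zend-.001,-.003):
        r.move_straight([*M,z],feed=.05); f=np.array(current_ft_force())-f0; tr.append((round(current_eef_pos()[2],4),f.round(1).tolist()))
        if abs(f[2])>32: print("STOP force"); break
    for a in tr: print(a)
    r.move_straight([*M,.135],feed=.1)
def look_mag(n):
    r.move_to([M[0],M[1]-.02,.33],Q); p,d,W=wcloud(); save(n,p); np.savez(n,p=p,W=W)
    ok=(np.hypot(W[...,0]-M[0],W[...,1]-M[1])<.027)&(W[...,2]>.055)&(W[...,2]<.13); P=W[ok]
    A=np.c_[P[:,:2]-M,np.ones(len(P))]
    s=abs(P[:,1]-M[1])<.017; c=np.linalg.lstsq(A[s],P[s,2],rcond=None)[0]; print("top plane slope,z",c.round(4),len(P),np.percentile(P[s,2],[2,50,98]).round(4))
    return p,W
E
python3 - <<'E'
from h import *
press(); p,W=look_mag("mag1"); print(current_time_s())
save("mag1c",cv2.resize(p[130:300,230:420],None,fx=3.5,fy=3.5))
E
```

```text
(np.float64(0.1012), [-1.9, -0.5, -0.2])
(np.float64(0.098), [0.6, 0.2, 0.2])
(np.float64(0.0948), [-0.9, 0.0, 0.6])
(np.float64(0.0917), [-1.7, 0.1, -0.4])
(np.float64(0.0886), [-0.5, -0.4, -0.1])
(np.float64(0.0858), [-1.0, -0.6, -0.7])
(np.float64(0.0829), [-0.3, 0.1, -0.3])
(np.float64(0.0799), [-0.2, 0.3, -0.0])
(np.float64(0.077), [-0.5, -0.2, 2.0])
(np.float64(0.074), [-0.7, -0.1, 2.5])
(np.float64(0.071), [-0.3, 0.2, 2.9])
top plane slope,z [ 0.0122 -0.0036  0.0774] 1781 [0.0757 0.0774 0.0792]
21.0083
```

View pics/mag1c.png

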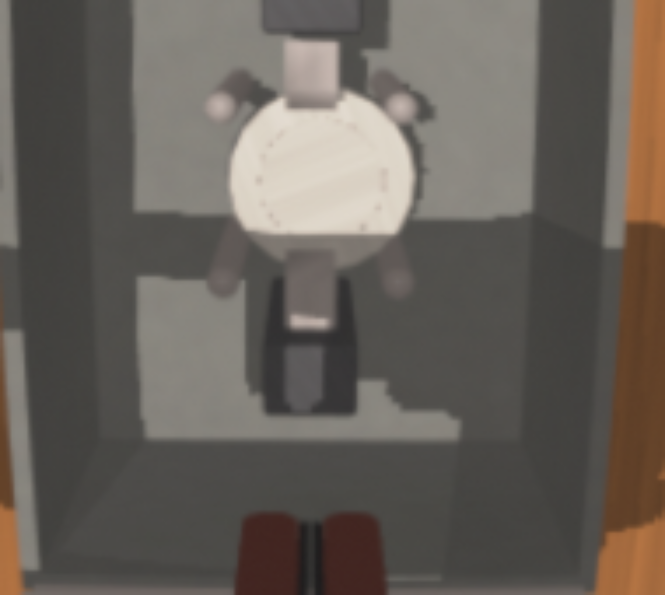

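Both catches lie over the disc and its top is at about 0.077, so the first blank is loaded. Now the second.

```bash
python3 - <<'E'
from h import *
o=look_mat("m2"); print(o)
assert len(o)==1
c=np.array(o[0][0]); pick(c); print(current_grip_width())
r.move_to([*M,.32],Q); r.hold(.3)
p,d,W=wcloud(); t=np.array(current_eef_pos()); B=W[(abs(W[...,2]-(t[2]+.01))<.008)&(np.hypot(W[...,0]-t[0],W[...,1]-t[1])<.05)]
print(B.min(0)-t,B.max(0)-t)
place(); press(); p,W=look_mag("mag2"); print(current_time_s())
save("mag2c",cv2.resize(p[130:300,230:420],None,fx=3.5,fy=3.5))
E
```

```text
[((0.4837910234928131, -0.2998032867908478), 0.03031163476407528, array([ 0.48357746, -0.29975972], dtype=float32), np.int32(1484))]
grip 0.05961974796693238
0.05953473486396631
[-0.03794696 -0.02998074  0.00200138] [0.0393751  0.03003927 0.01796665]
place dF [-0.16668714  0.05086617  0.98892846] 0.059138907690465606
(np.float64(0.1013), [0.3, -1.9, -0.9])
(np.float64(0.0983), [2.0, -0.4, 0.6])
(np.float64(0.095), [1.6, -0.8, 0.6])
(np.float64(0.0919), [0.5, -0.3, 0.7])
(np.float64(0.0888), [1.0, -0.9, -0.7])
(np.float64(0.0857), [1.1, -0.6, -0.6])
(np.float64(0.0828), [1.2, -1.7, -0.1])
(np.float64(0.0798), [-0.7, -0.7, -0.5])
(np.float64(0.0767), [0.5, -0.8, -1.6])
(np.float64(0.0739), [-0.4, 0.1, 2.3])
(np.float64(0.0709), [-0.9, 0.1, 2.0])
top plane slope,z [ 0.0104 -0.0005  0.0774] 1773 [0.0756 0.0775 0.0791]
38.775
```

View pics/mag2c.png

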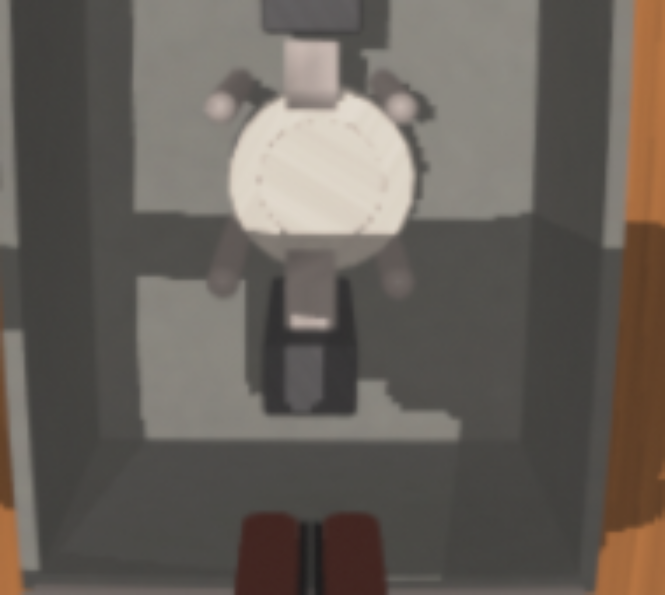

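The grain differs, so this is the second blank on top. Both catches are over it and the mat is now empty. Next the rebated leaf.

```bash
cat >> h.py <<'E'
Rz=R.from_euler("z",YAW).as_matrix()[:2,:2]
def fw(x,y,z): return np.array([*(M+Rz@np.array([x,y])),z])   # feeder -> world
def shut(side,x=0.,tend=-.015): # side -1 rebated, +1 flanged
    def tgt(th,ex=0):
        y=-.120+.09*np.cos(th)-.012*np.sin(th)-.010-ex; z=.131+.09*np.sin(th)+.012*np.cos(th)
        return fw(x,-side*y,z)
    hand.set_gripper(0,20)
    p=np.array(current_eef_pos()); r.move_straight([p[0],p[1],.38],feed=.25)
    s=tgt(1.9,.025); r.move_to([s[0],s[1],.38],Q); r.move_straight(s,feed=.2)
    f0=np.array(current_ft_force())
    for th in [*np.arange(1.9,0,-.15),0,tend]:
        r.move_straight(tgt(th),feed=.08); f=np.array(current_ft_force())-f0; print(round(th,2),f.round(1))
        if np.linalg.norm(f)>30: print("STOP"); break
    e=np.array(current_eef_pos()); r.move_straight([e[0],e[1],.38],feed=.2)
E
python3 - <<'E'
from h import *
shut(-1); r.move_to([M[0],M[1]-.06,.42],Q); p,d,W=wcloud(); save("reb",p)
for y in(-.10,-.08,-.05,-.02,-.008):
    for x in(-.06,.0,.06):
        w=fw(x,y,0); s=np.hypot(W[...,0]-w[0],W[...,1]-w[1])<.004; print(y,x,np.nanmedian(W[s][:,2]).round(4) if s.any() else None)
print(current_time_s())
E
```

```text
1.9 [-0.4  0.6  0.5]
1.75 [-0.8  0.3  0.5]
1.6 [-0.4 -0.4  0.9]
1.45 [ 0.  -0.2  1. ]
1.3 [-0.8  0.4  0.9]
1.15 [0.4 0.4 1.1]
1.0 [-0.2  0.3  1.4]
0.85 [-0.   0.5  1.3]
0.7 [-0.5 -0.2  0.7]
0.55 [-0.   0.4  1.5]
0.4 [-0.5  0.4  0.7]
0.25 [0.4 1.1 0.8]
0.1 [-1.   0.7  1.1]
0 [-0.3  0.1  4. ]
-0.01 [-2.8 -0.3 13.6]
-0.1 -0.06 0.144
-0.1 0.0 0.1436
-0.1 0.06 0.1443
-0.08 -0.06 0.144
-0.08 0.0 0.1441
-0.08 0.06 0.144
-0.05 -0.06 0.5429
-0.05 0.0 0.4558
-0.05 0.06 0.5435
-0.02 -0.06 0.144
-0.02 0.0 0.1439
-0.02 0.06 0.1438
-0.008 -0.06 0.1364
-0.008 0.0 0.1376
-0.008 0.06 0.1374
47.5333
```

View pics/reb.png

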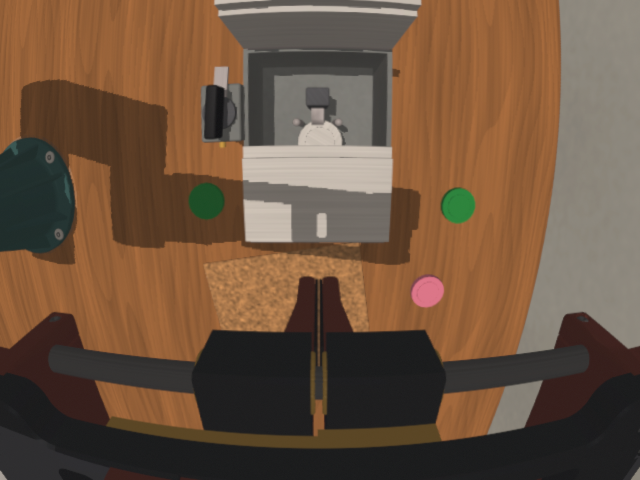

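The rebated leaf is flat at z≈.144 and the rebate at .137. Shutting the flanged leaf now.

```bash
python3 - <<'E'
from h import *
shut(+1); r.move_to([M[0]-.05,M[1]-.05,.40],Q); p,d,W=wcloud(); save("fla",p)
for y in(-.06,-.03,-.008,.01,.04,.09):
    print(y,[np.nanmedian(W[np.hypot(W[...,0]-w[0],W[...,1]-w[1])<.004][:,2]).round(4) for w in (fw(x,y,0) for x in(-.06,0,.06))])
s=(W[...,2]>.178)&(W[...,2]<.198)&(abs(W[...,0]-.453)<.05)&(abs(W[...,1]-.124)<.05); P=W[s]
print("knob",cv2.minAreaRect(P[:,:2].astype(np.float32)),np.median(P,0),"feeder",Rz.T@(np.array(cv2.minAreaRect(P[:,:2].astype(np.float32))[0])-M))
print(current_time_s())
E
```

```text
1.9 [ 0.1 -0.6 -0.6]
1.75 [ 0.7 -0.3  0. ]
1.6 [ 1.1 -0.6 -0.5]
1.45 [ 0.8 -0.9  0.5]
1.3 [-0.8 -1.3 -0.1]
1.15 [-0.8  0.4 -0.7]
1.0 [ 0.4 -0.5  0.1]
0.85 [-0.   0.2 -0.5]
0.7 [ 0.6 -0.   0.3]
0.55 [-0.5 -0.3  0. ]
0.4 [ 0.8 -0.1 -0.7]
0.25 [-0.9  0.  -0.5]
0.1 [-0.1  0.1 -0.3]
0 [ 1.  -0.9  2.8]
-0.01 [-2.8 -0.6 11.4]
-0.06 [np.float64(0.1436), np.float64(0.1438), np.float64(0.1441)]
-0.03 [np.float64(0.5062), np.float64(0.5234), np.float64(0.1443)]
-0.008 [np.float64(0.144), np.float64(0.1441), np.float64(0.1441)]
0.01 [np.float64(0.1438), np.float64(0.1442), np.float64(0.1441)]
0.04 [np.float64(0.1443), np.float64(0.1439), np.float64(0.144)]
0.09 [np.float64(0.1442), np.float64(0.1439), np.float64(0.1444)]
knob ((0.45271235704421997, 0.12429825216531754), (0.05861186608672142, 0.01521382573992014), 87.35759735107422) [0.45371918 0.12361949 0.18905313] feeder [-0.11516394  0.0398734 ]
56.7167
```

View pics/fla.png

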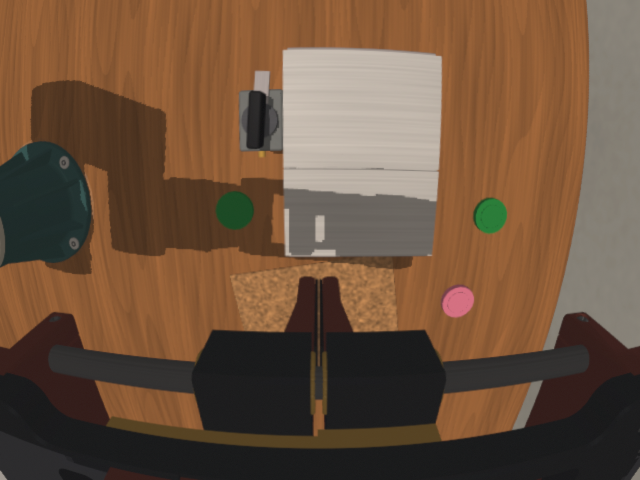

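Both leaves lie flat at .144, with the lip over the rebate. The knob is at feeder (-.115,.040), as expected. Turning it clockwise.

```bash
python3 - <<'E'
from h import *
K=fw(-.1152,.0399,0)[:2]; y0=-.02
r.move_to([*K,.30],down(y0)); hand.set_gripper(.05,35); r.move_straight([*K,.1605],feed=.1)
hand.set_gripper(.0,35); r.hold(.2); print("grip",current_grip_width(),current_ft_force(),current_torque())
q=np.array(current_q()); print(q)
for a in np.arange(.1,1.41,.1):
    yaw=min(a,1.32)
    for s in (1,):
        j=kin.ik([*K,.1605],down(YAW-yaw)); assert j is not None and abs(np.array(j)-np.array(current_q())).max()<.5
        r.move_j(j)
    print(round(yaw,2),np.array(current_ft_force()).round(1),np.round(current_torque(),2),round(current_q()[5],2))
r.hold(.2); hand.set_gripper(.04); r.move_straight([*K,.30],feed=.15)
r.move_to([M[0]-.05,M[1]-.05,.40],Q); p,d,W=wcloud(); save("lat",p)
s=(W[...,2]>.178)&(W[...,2]<.198)&(abs(W[...,0]-.453)<.06)&(abs(W[...,1]-.124)<.06); P=W[s]
print("knob",cv2.minAreaRect(P[:,:2].astype(np.float32)),current_time_s())
d=P[:,:2]-P[:,:2].mean(0); v=np.linalg.svd(d,full_matrices=False)[2][0]; print("bar yaw",np.arctan2(v[1],v[0]))
E
```

```text
grip 0.01361803818714482 [-4.66476604 -0.66685627  6.37126991] [-0.15684337  0.91642478 -0.00182246]
[1.20794629e-01 2.44946162e-01 1.86091776e+00 4.25128451e-05
 1.03793216e+00 1.40727446e-01]
0.1 [-4.6  0.4  4.4] [-0.15  0.91  0.01] 0.2
0.2 [-5.  -0.7  5.6] [-0.16  0.93 -0.06] 0.3
0.3 [-5.2 -0.6  6. ] [-0.1   0.87  0.5 ] 0.39
0.4 [-5.3 -1.6  4.4] [-0.06  0.94  0.17] 0.49
0.5 [-6.3 -0.8  6. ] [-0.22  1.04  0.01] 0.59
0.6 [-5.5 -0.3  7. ] [-0.14  1.03  0.01] 0.69
0.7 [-4.1 -1.7  6.7] [-0.23  0.53 -0.11] 0.79
0.8 [-4.3 -1.   4.8] [-0.38  0.97 -0.08] 0.89
0.9 [-4.2 -1.1  5.3] [-0.42  0.95 -0.21] 0.99
1.0 [-3.9 -2.8  4.8] [-0.52  1.01 -0.14] 1.09
1.1 [-4.1 -3.7  5. ] [-0.54  0.98 -0.44] 1.19
1.2 [-3.9 -3.6  4.7] [-0.57  0.88  0.  ] 1.29
1.3 [-4.3 -3.8  5. ] [-0.63  0.95 -0.02] 1.39
1.32 [-4.4 -4.4  4.2] [-0.68  0.9  -0.03] 1.41
knob ((0.4529608190059662, 0.12416481971740723), (0.06045043095946312, 0.014751112088561058), 16.513729095458984) 67.4333
bar yaw -2.856781559287034
```

```bash
ls -la pics/lat.png
```

```text
-rw-r--r-- 1 agent agent 358993 Dec  4 15:32 pics/lat.png
```

View pics/lat.png

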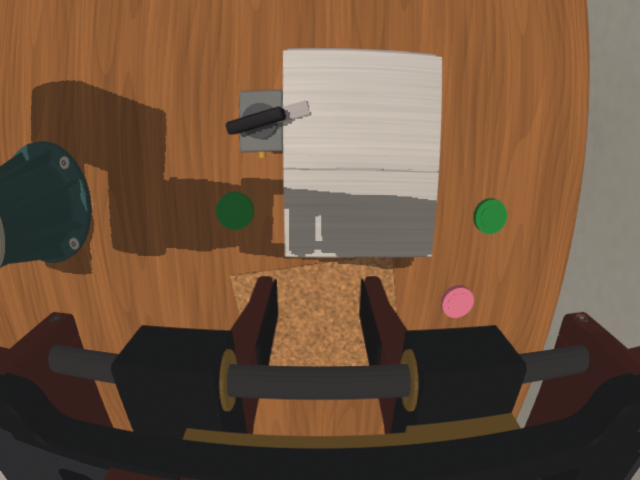

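The latch arm lies over the flanged leaf and the joint is at about 1.31 rad. A last check from the top camera before handing in.

```bash
python3 - <<'E'
from h import *
p,d,W=cloud("top"); save("end",p)
for y in(-.09,-.03,0,.05,.09): print(y,[np.nanmedian(W[np.hypot(W[...,0]-w[0],W[...,1]-w[1])<.006][:,2]).round(4) for w in (fw(x,y,0) for x in(-.03,.06))])
for l in("blank1","hammer","polish"): print(l,[(round(o["conf"],2),o["rect"]) for o in nets.look_for(l,"top")])
r.hold(1); finish_job(); print(current_time_s())
E
```

```text
-0.09 [np.float64(0.8158), np.float64(nan)]
-0.03 [np.float64(0.8186), np.float64(nan)]
0 [np.float64(0.8239), np.float64(0.1451)]
0.05 [np.float64(nan), np.float64(0.1439)]
0.09 [np.float64(0.1446), np.float64(0.1439)]
blank1 [(0.84, [463.1, 125.8, 23.8, 22.5]), (0.74, [247.3, 176.0, 60.1, 84.5]), (0.65, [328.8, 294.4, 24.5, 16.5]), (0.62, [334.4, 117.9, 22.0, 22.6]), (0.57, [397.1, 135.3, 25.5, 19.9])]
hammer [(0.77, [144.9, 178.8, 50.9, 106.5])]
polish [(0.57, [160.0, 307.5, 34.3, 24.1]), (0.46, [246.1, 179.5, 110.9, 103.2])]
the job is handed in; nothing more can be done
the job is handed in; nothing more can be done
  return np.nanmean(a, axis, out=out, keepdims=keepdims)
```

I loaded both blanks that were on the mat, shut the roof in the order asked, latched it and handed the job in at about 69 s.

- **Blanks:** Only two blanks were present. After each press the close-up showed both catches over the disc, with its top at about 77 mm (catch undersides 76 mm). The wrist force during pressing read only 2–3 N, below the 5–20 N quoted, so I relied on those close-ups rather than the force.
- **Roof:** I shut the rebated leaf first, then the flanged leaf over it. From the wrist camera both lay flat at 144 mm (143 expected).
- **Latch:** I turned the knob clockwise past the detent. After release it stayed at about 1.31 rad, with its arm over the flanged leaf.
- **Bystanders:** In the final top view the hammer, polish jar and coloured discs were at or within a few pixels of where they were at the start.

The arm blocked part of that last top view. It confirmed the flanged leaf still shut, but could not re-check the rebated half, which was last seen flat in the wrist picture after latching.

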